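# Snug an adjustable wrench on a filling-post locknut and tighten it

## Task

Fit the adjustable wrench flat on the deck onto the brass locknut of the filling post, roll its worm, pressing only gently, until the jaw is snug on the nut's flats, and only then turn the nut clockwise (seen from above) with the wrench until it comes up against its stop. Leave the wrench lying on the nut, still snug, let go of everything, and do not disturb the bottle, the cup or the spare fitting.

Things in the scene. Friction and masses are not known exactly. Their poses are not given: they have to be found in the camera images.
- nut_center (a point): Centre of the brass hexagon locknut, 9.5 mm above the deck; z up. 30 mm across flats, 34.6 across corners, 18 high, round a fixed aluminium post (25 mm thick at most, top 60 mm above the deck). x is square to one flat (small red mark on the top there): flats face x and every 60 deg from it, corners point 30 deg off x. The axes turn with the nut.
- nut_turn (a joint): Turning angle of the locknut, rad, growing clockwise seen from above. It starts at 0 to 0.2; the hard stop is at 0.8. Stiff (about 0.3 N m) and stays where it is left.
- wrench_mouth (a point): Point between the jaws of the loose adjustable wrench, 8 mm above its underside, where the centre of a fully seated nut comes. x points out of the mouth, away from the handle; z up. The fixed jaw's flat face lies at y = -15 mm, the moving jaw's at +22 mm when fully open; both reach 14 mm ahead and are 14 to 15 mm thick. The throat wall is 17.6 mm behind.
- wrench_grip (a point): Point of the wrench 105 mm behind its mouth (axes alike), half-way up its straight handle: 24 mm wide, 16 mm thick, running from 90 to 215 mm behind the mouth (blue plastic from 120 mm on). The centre of mass is near 70 mm behind the mouth.
- worm_top (a point): Top of the wrench's worm: a brass, knurled roller 42.5 mm behind the mouth, 20 mm thick, 24 mm long, axis along y, its top 21.2 mm above the deck, 5 mm proud of the head. Axes as the mouth's; does not turn. A fingertip pressing on it with 6 to 12 N and moving to +x rolls it and closes the jaw 1 mm per 10 mm rolled; moving to -x opens it.
- jaw_travel (a joint): Travel of the moving jaw, m, growing as it closes towards the fixed jaw (-y of the mouth). The opening is 37 mm minus this value, so the jaw meets the nut's flats near 0.007. It starts between 0 and 0.003.
- wrench: The whole loose wrench: about 230 mm long, 16 mm thick, 0.4 to 0.6 kg, lying flat on the deck; origin on its underside below the mouth point, same axes. The nut goes in with two flats facing the jaws and a corner pointing at the throat.
- nut: The locknut, origin at the centre of its underside, axes as for its centre.
- jaw: The moving jaw of the wrench, a part of it (frame as the wrench's, shifted by the jaw's travel).
- worm: The worm roller itself, origin at its centre, turning about y. It takes up to about 3 N along the stroke while the jaw runs free, 5 N and more once the jaw bears firmly on the nut, and holds its place when left. Bearing on it with more than 35 N harms it.
- bottle: Bystander: clear water bottle with a blue cap, 62 mm wide, 160 mm high; origin at the centre of its foot.
- cup: Bystander: yellow plastic cup, 72 mm wide, 70 mm high; origin at the centre of its foot.
- fitting: Bystander: spare brass fitting, 40 mm wide, 42 mm high; origin at the centre of its foot.
Mind the look-alikes: they are no part of the job. What is shaped like the wrench but orange, purple or white is not meant.

How it is judged:
By the outcome, as a careful person would: the job done as asked, in the order asked, and still so for the second after the job is handed in, with the robot touching nothing.
It also fails if it takes over 72 s, if anything falls off the work surface, if the arm or the gripper's body presses on something with over 40 N, if the wrist force passes 120 N, or if a joint passes its speed limit or range.

## Robot

A 6-joint arm with a two-finger parallel gripper is mounted at the origin on the work surface. World frame = base frame: x ahead of the robot, y to its left, z up, the work surface at z = 0. Lengths are in m, angles in rad, forces in N, time in s.
With the tool pointing down it reaches from about 0.375 to 0.975 m from the base axis. Payload 3.8 kg.
Tool frame: the origin (TCP) lies midway between the tips of the shut fingers; the grasp point (between the pads) lies 19 mm behind it; y points along the fingers, z is the direction in which the jaws open and shut, and the axes are right-handed (so a half turn about y gives the same grasp; the last joint's range is limited). The gripper opens to 88 mm and grips with 3 to 60 N. Pads are 18 mm wide; open, the fingers measure 123 mm over their backs; the gripper's body (75 mm by 187 mm) begins 45 mm behind the grasp point.
Start: joints at [-1.328, 0.264, 1.604, -0, 1.274, -0.037], TCP at [0.186, -0.649, 0.239] pointing down, gripper open.
Joint ranges: [-2.63, 2.63], [-0.94, 2.18], [0.31, 2.57], [-1.31, 4.45], [0, 2.66], [-2.55, 2.55]. Speed limits (rad/s): [2.57, 2.57, 3.14, 3.14, 3.14, 3.14].

## Interface

Orientations are given as [roll, pitch, yaw] about the fixed x, y, z axes, in that order (R = Rz(yaw) Ry(pitch) Rx(roll)).
In Python, from workcell import ctrl, jaws, kinematics, state, imaging, sign_off gives the robot as it stands. The module is installed in compiled form; this text tells all that it offers. Calls block until the motion is done:
- ctrl.reach(position, orientation): joint-space move of the TCP to a pose.
- ctrl.servo_line(position, orientation=None, max_speed=0.15, max_force=None): straight line of the TCP; orientation=None keeps the orientation; max_speed is the mean speed in m/s. With max_force (N) it stops when the force on the tool has changed by that much, and returns True; else False.
- ctrl.move_joints(angles): joint-space move.
- jaws.ungrasp() and jaws.grasp(): open the fingers fully, or close them until they stop; the grip force is fixed at half the most.
- ctrl.pause(seconds).
- kinematics.ik(position, orientation): joint angles nearest the present ones, or None.
- state(): the state.
- imaging.capture(name): name is "side" or "top" or "wrist"; returns a dict with "image" (384x512x3 uint8, red, green, blue), "intrinsics" (3x3 intrinsics, pixels), "xyz" and "orientation" of the camera in the world; the wrist camera has in their place "mount" (4x4, takes a point from camera to tool coordinates, whose origin is the TCP and whose axes are the tool frame's). Camera axes: x right, y up, looking along -z (the intrinsics and any distortion apply to the point x, -y, -z); pixel columns grow to the right and rows downward; lengths in m; the calibration is good to about 2 mm. A picture is of the moment at which its call begins: read the wrist's pose just before it. There is no depth.
A pose or a line that the arm cannot do raises ctrl.PlanningError and nothing moves.
- sign_off(): hands the job in, once; it reports no verdict.
The state is a dict: "clock": time; "q": joint angles; "dq": joint speeds; "effort": joint torques, N m; "tcp_pos": TCP position; "orientation": TCP orientation; "wrist_force": force on the tool from outside, world axes, zero at the start; "wrist_torque": the same for the moment, N m; "gripper_width": finger opening in m.
Only numpy, scipy, OpenCV 4.12 (cv2) and the standard library are available. Lean on these libraries where they do the work, as an engineer would, in place of code of your own. Each camera call takes 0.05 s, during which the arm holds its last target.

## Working session

There is one attempt and no reset: what is moved stays moved. The work goes in short steps, each a Python script; the robot and the scene stay as the last script left them, time stands still between calls to the robot, and variables do not carry over. Pictures are saved under pics/ and viewed, and the job is handed in when it is done.

```bash
mkdir -p pics
cat > h.py <<'E'
import numpy as np, cv2
from workcell import ctrl, jaws, kinematics, state, imaging
from scipy.spatial.transform import Rotation as Rn
def R(o): return Rn.from_euler('xyz',o).as_matrix()
def snap(name,fn):
    s=state(); c=imaging.capture(name)
    K=np.array(c['intrinsics'])
    if 'mount' in c:
        T=np.eye(4);T[:3,:3]=R(s['orientation']);T[:3,3]=s['tcp_pos'];T=T@np.array(c['mount'])
    else:
        T=np.eye(4)
        o=np.array(c['orientation']);T[:3,:3]=R(o) if o.size==3 else o;T[:3,3]=c['xyz']
    cv2.imwrite('pics/'+fn+'.png',c['image'][:,:,::-1]); np.savez('pics/'+fn+'.npz',K=K,T=T,im=c['image'],**({'d':c['distortion']} if 'distortion' in c else {}))
    return c,K,T
def ray(K,T,uv,z):
    uv=np.atleast_2d(np.array(uv,float)); p=np.c_[uv,np.ones(len(uv))]@np.linalg.inv(K).T
    d=(p*[1,-1,-1])@T[:3,:3].T; o=T[:3,3]
    return o+d*((z-o[2])/d[:,2])[:,None]
def proj(K,T,P):
    P=np.atleast_2d(np.array(P,float)); c=(P-T[:3,3])@T[:3,:3]; c=c*[1,-1,-1]; q=c@K.T
    return q[:,:2]/q[:,2:]
def ld(fn):
    a=np.load('pics/'+fn+'.npz'); return a['K'],a['T'],a['im']
E
python3 - <<'E'
from h import *
print(state())
for n in('top','side','wrist'):
    c,K,T=snap(n,n+'0'); print(n,c.keys(),K.round(1).tolist(),T.round(3).tolist(),{k:c[k] for k in c if k not in('image','intrinsics','xyz','orientation','mount')})
E
```

```text
{'clock': 0.0, 'q': array([-1.32788406e+00,  2.64739583e-01,  1.60534503e+00, -2.41151262e-05,
        1.27372042e+00, -3.68919306e-02]), 'dq': array([-0.0008779 , -0.00110968,  0.00035421,  0.00046997,  0.00055725,
       -0.00044602]), 'effort': array([-1.03649913e-04, -5.02111745e+01, -3.56873953e+01,  7.29212584e-02,
        2.93689733e-02, -1.35806081e-04]), 'tcp_pos': array([ 0.18623887, -0.64806374,  0.23741281]), 'orientation': array([-1.57300805e+00,  5.85727186e-05, -2.86178144e+00]), 'wrist_force': array([ 0.39315094, -0.31355547, -0.61529038]), 'wrist_torque': array([-0.01686666,  0.06682855,  0.0228366 ]), 'gripper_width': 0.0882247863328652}
top dict_keys(['image', 'intrinsics', 'xyz', 'orientation']) [[486.5, 0.0, 259.6], [0.0, 486.5, 190.2], [0.0, 0.0, 1.0]] [[-0.007, 0.997, -0.083, 0.34], [-1.0, -0.007, -0.002, -0.078], [-0.002, 0.083, 0.997, 1.751], [0.0, 0.0, 0.0, 1.0]] {}
side dict_keys(['image', 'intrinsics', 'xyz', 'orientation']) [[475.9, 0.0, 251.0], [0.0, 475.9, 189.5], [0.0, 0.0, 1.0]] [[0.94, -0.204, 0.272, 0.962], [0.34, 0.53, -0.777, -1.418], [0.014, 0.823, 0.568, 1.042], [0.0, 0.0, 0.0, 1.0]] {}
wrist dict_keys(['image', 'intrinsics', 'mount']) [[332.6, 0.0, 254.9], [0.0, 332.6, 194.2], [0.0, 0.0, 1.0]] [[0.276, 0.926, 0.259, 0.253], [-0.961, 0.266, 0.071, -0.63], [-0.003, -0.269, 0.963, 0.383], [0.0, 0.0, 0.0, 1.0]] {}
```

```bash
ls
```

```text
h.py
pics
```

View pics/top0.png

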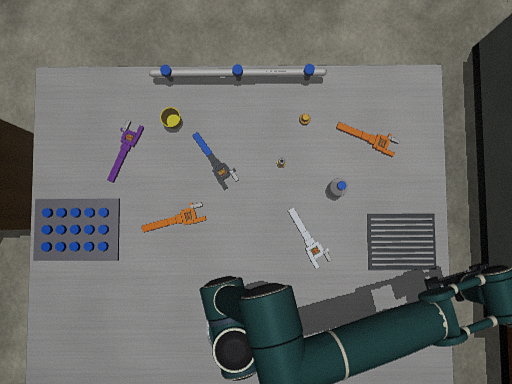

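View pics/side0.png

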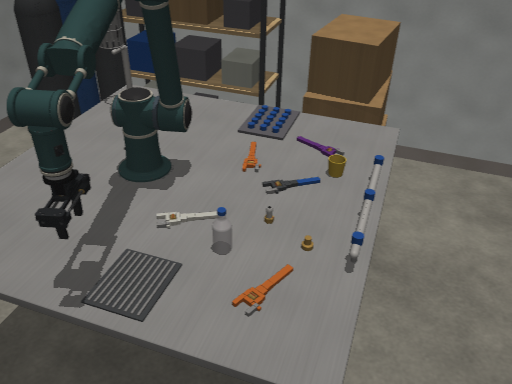

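View pics/wrist0.png

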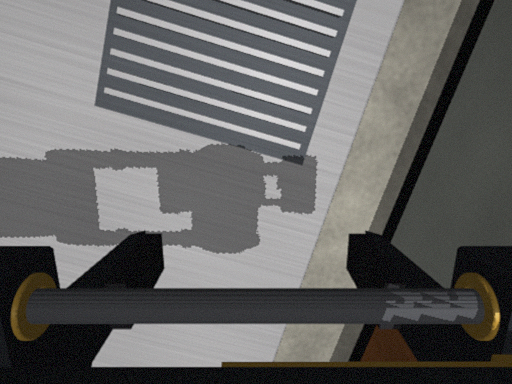

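Top view: the blue-handled wrench is at (215,160) with its head near (225,175). The post and nut are at (281,162), the fitting at (305,119), the cup at (171,118) and the bottle at (338,187). The orange, purple and white wrenches are decoys.

Run:
```python
from h import *
K,T,im=ld('top0')
for n,uv,z in [('handle end',(197,136),.01),('head',(222,172),.01),('tip',(232,184),.01),('post',(281,162),.03),('fit',(305,119),.03),('cup',(171,118),.05),('bottlecap',(341,185),.16)]:
    print(n,ray(K,T,uv,z).round(3))
c=imaging.capture('wrist'); print(np.array(c['mount']).round(3).tolist())
a,b,e=state()['orientation'],0,0
print(R(a).round(3))
big=cv2.resize(im[110:210,170:360,::-1],None,fx=4,fy=4,interpolation=cv2.INTER_CUBIC);cv2.imwrite('pics/top0z.png',big)
```

```text
handle end [[0.683 0.151 0.01 ]]
head [[0.551 0.06  0.01 ]]
tip [[0.508 0.024 0.01 ]]
post [[ 0.583 -0.152  0.03 ]]
fit [[ 0.738 -0.24   0.03 ]]
cup [[0.741 0.238 0.05 ]]
bottlecap [[ 0.487 -0.342  0.16 ]]
[[0.001, -0.963, -0.269, -0.07], [0.001, 0.269, -0.963, -0.146], [1.0, 0.0, 0.001, 0.0], [0.0, 0.0, 0.0, 1.0]]
[[-0.961 -0.     0.276]
 [-0.276  0.001 -0.961]
 [-0.    -1.    -0.001]]
```

View pics/top0z.png

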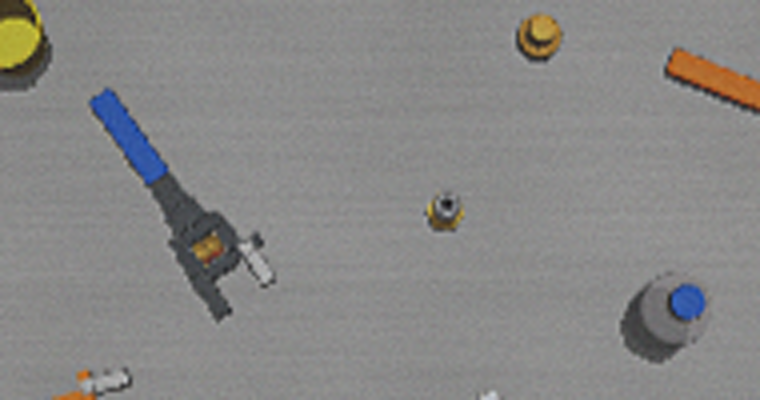

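Run:
```python
from h import *
a=np.radians(-150)
P=np.array([.575,-.045,0]); x=np.array([np.cos(a),np.sin(a),0])
for i,(d,h) in enumerate([((.0,.05),.2),((0,-.06),.2)]):
    p=P-.027*x+[d[0],d[1],h]
    (ctrl.reach if i==0 else ctrl.servo_line)(p,[-np.pi/2,0,a])
    ctrl.pause(.2)
    snap('wrist',f'w{i}'); s=state(); print(s['clock'],s['tcp_pos'].round(4),s['orientation'].round(4),s['q'].round(3),s['wrist_force'].round(2))
```

```text
3.2167 [0.5984 0.018  0.2   ] [-1.5708e+00 -1.0000e-04 -2.6187e+00] [-0.011  0.148  1.815 -0.     1.178  1.036] [-0.07  0.52  1.  ]
4.35 [ 0.5984 -0.0907  0.2   ] [-1.5709  0.     -2.6168] [-0.192  0.16   1.801  0.     1.18   0.854] [-0.48 -0.11 -0.46]
```

View pics/w0.png

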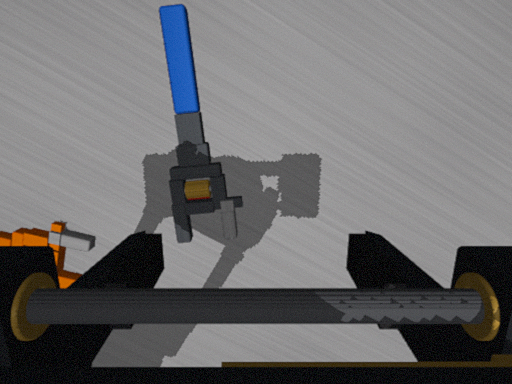

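View pics/w1.png

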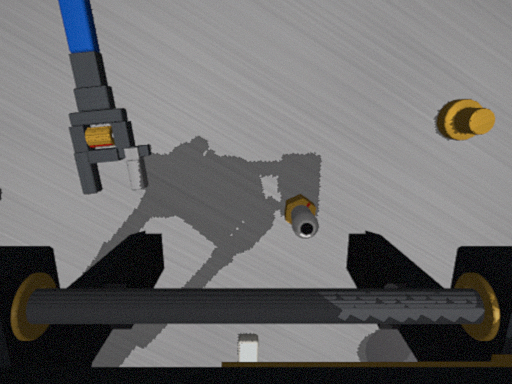

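w0 shows the wrench with its fixed jaw tip at (184,240), worm at (197,188) and blue handle end at (174,6). In w1 the nut is at (300,208), the post top at (306,229), the worm at (99,136) and the fitting at (465,120). I'll zoom in for precise pixels.

Run:
```python
from h import *
K,T,im=ld('w1');K0,T0,im0=ld('w0')
cv2.imwrite('pics/z1.png',cv2.resize(im[190:245,275:335,::-1],None,fx=10,fy=10,interpolation=cv2.INTER_CUBIC))
cv2.imwrite('pics/z2.png',cv2.resize(im[75:200,60:160,::-1],None,fx=4.8,fy=4.8,interpolation=cv2.INTER_CUBIC))
cv2.imwrite('pics/z3.png',cv2.resize(im0[100:250,150:260,::-1],None,fx=4,fy=4,interpolation=cv2.INTER_CUBIC))
```

```text
(no output)
```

View pics/z1.png

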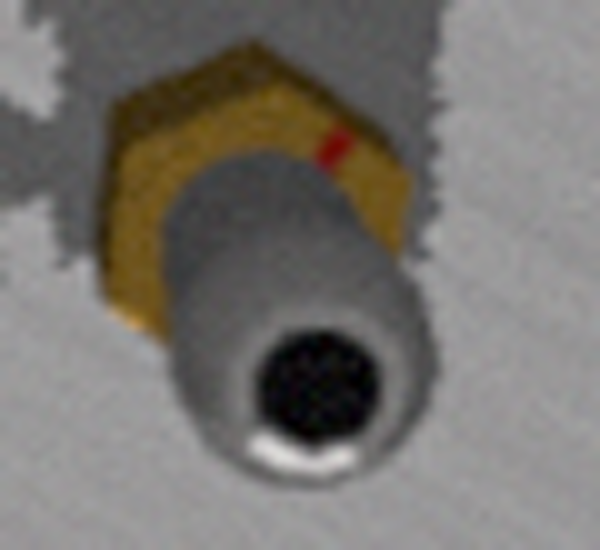

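View pics/z2.png

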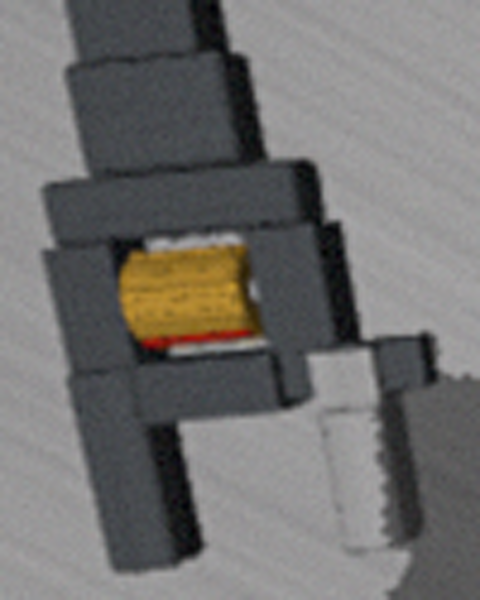

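View pics/z3.png

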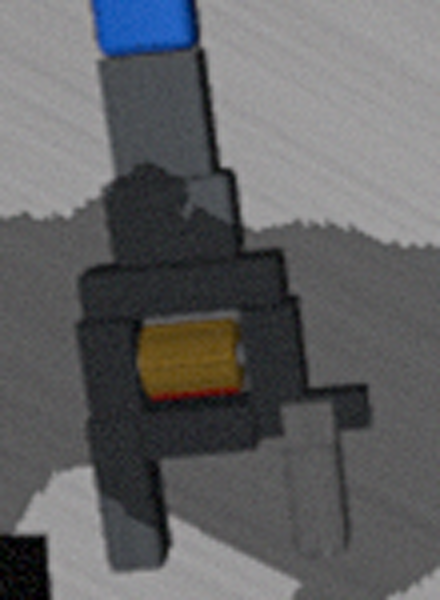

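```bash
cat >> h.py <<'E'
def tri(obs):
    A=np.zeros((3,3));b=np.zeros(3)
    for K,T,uv in obs:
        q=ray(K,T,uv,0)[0]; o=T[:3,3]; d=(q-o)/np.linalg.norm(q-o); M=np.eye(3)-np.outer(d,d); A+=M;b+=M@o
    return np.linalg.solve(A,b)
def uz(X,Y,f,ox,oy): return ((X+.5)/f-.5+ox,(Y+.5)/f-.5+oy)
E
python3 - <<'E'
from h import *
K,T,im=ld('w1');K0,T0,im0=ld('w0')
c=[(123,142),(265,82),(412,180),(105,297)]
p=ray(K,T,[uz(X,Y,10,275,190) for X,Y in c],.0185)
print(p.round(4)); 
ctr=(p[2]+p[3])/2; print('ctr',ctr, [np.linalg.norm(q-ctr).round(4) for q in p], [np.degrees(np.arctan2(*(q-ctr)[1::-1])).round(1) for q in p])
m=ray(K,T,uz(335,148,10,275,190),.0185)[0]; print('mark',np.degrees(np.arctan2(*(m-ctr)[1::-1])),np.linalg.norm(m-ctr))
pt=ray(K,T,uz(318,385,10,275,190),.060)[0]; print('posttop',pt)
Kt,Tt,imt=ld('top0')
# two-view check on the post top and others
print('post tri', tri([(K,T,uz(318,385,10,275,190)),(Kt,Tt,(170+447/4,110+203/4))]))
# wrench
pts={'tipL':((113,570),(112,568)),'tipR':((174,560),(162,566)),'headL':((47,190),(80,275)),'wormUL':((128,255),(147,328)),'wormUR':((243,246),(240,320)),'stepL':((75,70),(108,188)),'botthroatL':((135,418),(155,455))}
for k,(a,b) in pts.items(): print(k,tri([(K,T,uz(*a,4.8,60,75)),(K0,T0,uz(*b,4,150,100))]).round(4), ray(K,T,uz(*a,4.8,60,75),.016)[0].round(4), ray(K0,T0,uz(*b,4,150,100),.016)[0].round(4))
for n,(KK,TT,I) in {'w0':(K0,T0,im0),'w1':(K,T,im)}.items():
    h=cv2.cvtColor(I,cv2.COLOR_RGB2HSV); b=cv2.inRange(h,(100,120,60),(125,255,255)); cs,_=cv2.findContours(b,0,1); cc=max(cs,key=cv2.contourArea); r=cv2.minAreaRect(cc); print(n,cv2.boxPoints(r).round(1).tolist(), r)
    bx=cv2.boxPoints(r); print(ray(KK,TT,bx,.016).round(4).tolist())
E
```

```text
[[ 0.5872 -0.1353  0.0185]
 [ 0.5999 -0.1445  0.0185]
 [ 0.5986 -0.1632  0.0185]
 [ 0.5718 -0.1425  0.0185]]
ctr [ 0.58520119 -0.15286168  0.0185    ] [np.float64(0.0177), np.float64(0.017), np.float64(0.017), np.float64(0.017)] [np.float64(83.6), np.float64(29.6), np.float64(-37.7), np.float64(142.3)]
mark -7.536605809325512 0.012460531814503026
posttop [ 0.58530265 -0.15296647  0.06      ]
post tri [ 0.58423047 -0.153707    0.05674734]
tipL [0.4907 0.052  0.0145] [0.4911 0.0515 0.016 ] [0.4918 0.052  0.016 ]
tipR [0.5001 0.0407 0.0175] [0.4997 0.0411 0.016 ] [0.499  0.0406 0.016 ]
headL [0.5578 0.095  0.012 ] [0.5586 0.0932 0.016 ] [0.5595 0.0945 0.016 ]
wormUL [0.5557 0.0736 0.0175] [0.5548 0.0742 0.016 ] [0.5556 0.0736 0.016 ]
wormUR [0.5691 0.0541 0.0176] [0.5681 0.0546 0.016 ] [0.5693 0.0541 0.016 ]
stepL [0.5821 0.0985 0.0127] [0.583 0.097 0.016] [0.5827 0.0981 0.016 ]
botthroatL [0.5294 0.0563 0.0265] [0.5242 0.0601 0.016 ] [0.5261 0.0564 0.016 ]
w0 [[158.1999969482422, 6.400000095367432], [184.1999969482422, 2.5], [200.60000610351562, 110.9000015258789], [174.6999969482422, 114.80000305175781]] ((179.41429138183594, 58.63419723510742), (109.59761047363281, 26.215938568115234), 81.38435363769531)
[[0.6864, 0.1675, 0.016], [0.7007, 0.149, 0.016], [0.625, 0.0933, 0.016], [0.6093, 0.1133, 0.016]]
w1 [[58.0, 0.0], [85.9000015258789, -5.5], [96.80000305175781, 49.900001525878906], [68.80000305175781, 55.29999923706055]] ((77.37892150878906, 24.93673324584961), (56.38740921020508, 28.460384368896484), 78.92979431152344)
[[0.6462, 0.1385, 0.016], [0.6626, 0.1187, 0.016], [0.6253, 0.0928, 0.016], [0.6081, 0.1133, 0.016]]
```

```bash
cat >> h.py <<'E'
def O(deg): return [-np.pi/2,0,np.radians(deg)]
def st(m=''):
    s=state(); print(m,round(s['clock'],2),s['tcp_pos'].round(4),np.degrees(s['orientation'][2]).round(2),'F',s['wrist_force'].round(2),'M',s['wrist_torque'].round(2),'w',round(s['gripper_width'],4)); return s
E
python3 - <<'E'
from h import *
g=[.605,.0945]
ctrl.reach([*g,.06],O(-144.3)); st()
print(ctrl.servo_line([*g,.004],max_speed=.08,max_force=6)); st()
snap('wrist','w2')
jaws.grasp(); st()
snap('wrist','w3')
E
```

```text
5.28 [0.606  0.0941 0.061 ] -144.3 F [ 0.04 -0.05  0.77] M [-0.05 -0.01  0.02] w 0.0877
False
 6.12 [0.6053 0.0946 0.0041] -144.29 F [-0.44 -0.81  0.11] M [-0.05 -0.    0.03] w 0.0885
 7.16 [0.6047 0.0948 0.0039] -144.32 F [-2.05  1.92  0.58] M [ 0.34  0.2  -0.22] w 0.0234
```

View pics/w3.png

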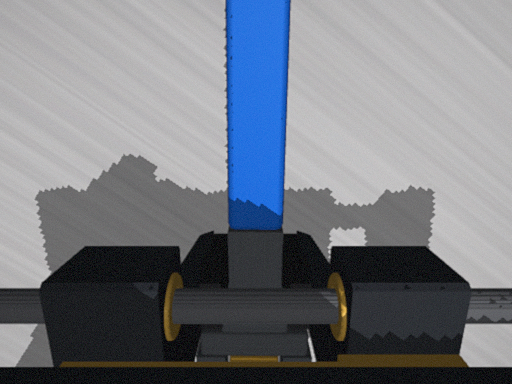

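w3 shows the handle held centrally, with the blue/grey boundary at (256,231). That boundary gives the grip's offset along the handle.

Run:
```python
from h import *
K,T,im=ld('w3'); s=state()
h=cv2.cvtColor(im,cv2.COLOR_RGB2HSV); b=cv2.inRange(h,(100,120,40),(125,255,255)); v,u=np.nonzero(b[:,235:275]); print(v.max())
for vv in (v.max()+.5,):
  p=ray(K,T,[(256,vv),(228,60),(287,60),(229,220),(282,220)],.016)
  loc=(p-s['tcp_pos'])@R(s['orientation']); print(loc.round(4))
```

```text
229
[[-0.0162 -0.0121  0.001 ]
 [-0.0843 -0.0121 -0.0096]
 [-0.0843 -0.0121  0.0126]
 [-0.0206 -0.0121 -0.0106]
 [-0.0206 -0.0121  0.0121]]
```

Run:
```python
from h import *
nut=np.array([.5852,-.1529]); yaw=-96; a=np.radians(yaw); x=np.array([np.cos(a),np.sin(a)]);y=np.array([-x[1],x[0]])
p=nut-(.055+.1038)*x-.002*y
print(ctrl.servo_line([*p,.004],O(yaw),max_speed=.07,max_force=25)); st('moved')
jaws.ungrasp(); s=st('open')
ctrl.servo_line([*s['tcp_pos'][:2],.10],max_speed=.15)
q=nut+.035*x
ctrl.servo_line([*q,.11],max_speed=.12); ctrl.pause(.15); snap('wrist','w4'); st()
q=nut+.07*x+.02*y
ctrl.servo_line([*q,.11],max_speed=.12); ctrl.pause(.15); snap('wrist','w5'); st()
```

```text
False
moved 8.63 [0.5999 0.0048 0.0039] -95.99 F [ 0.2  -1.61 -0.09] M [-0.25  0.   -0.09] w 0.0235
open 9.68 [0.5998 0.0052 0.004 ] -96.0 F [ 0.06  0.36 -0.83] M [-0.03 -0.04  0.03] w 0.0883
 12.43 [ 0.5816 -0.1873  0.11  ] -95.96 F [-0.29  0.01 -0.06] M [-0.04 -0.06  0.04] w 0.0881
 13.12 [ 0.5974 -0.2241  0.1098] -95.98 F [ 0.73  0.5  -0.06] M [-0.05 -0.07 -0.06] w 0.0883
```

View pics/w4.png

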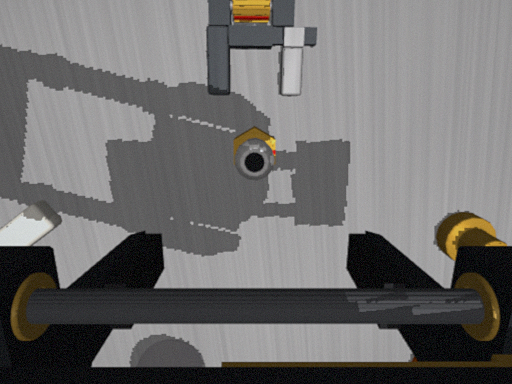

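View pics/w5.png

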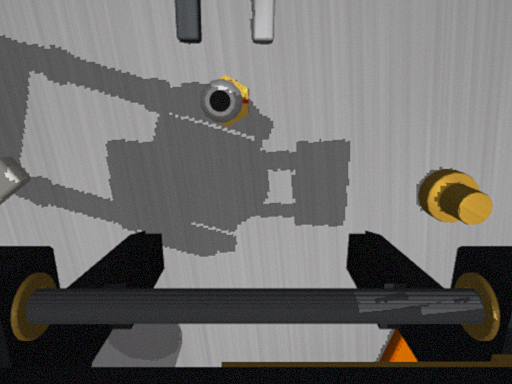

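Run:
```python
from h import *
K,T,im=ld('w4');K5,T5,im5=ld('w5')
cv2.imwrite('pics/z4.png',cv2.resize(im[0:190,195:330,::-1],None,fx=3.1*1,fy=3.1,interpolation=cv2.INTER_CUBIC))
cv2.imwrite('pics/z4n.png',cv2.resize(im[120:185,225:285,::-1],None,fx=9,fy=9,interpolation=cv2.INTER_CUBIC))
cv2.imwrite('pics/z5n.png',cv2.resize(im5[65:135,190:260,::-1],None,fx=8,fy=8,interpolation=cv2.INTER_CUBIC))
```

```text
(no output)
```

View pics/z4.png

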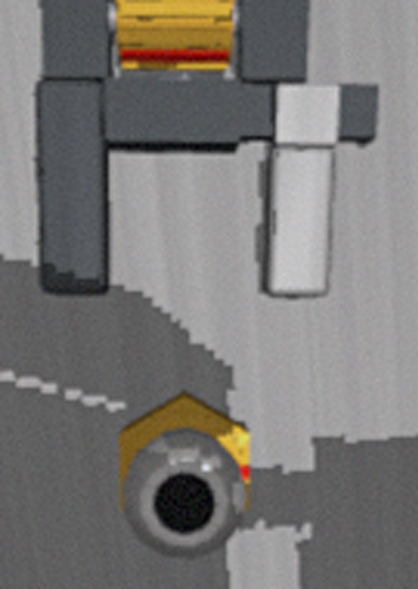

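View pics/z4n.png

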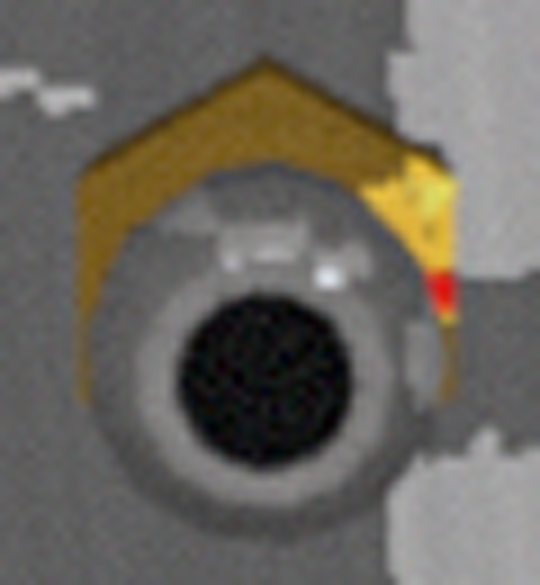

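View pics/z5n.png

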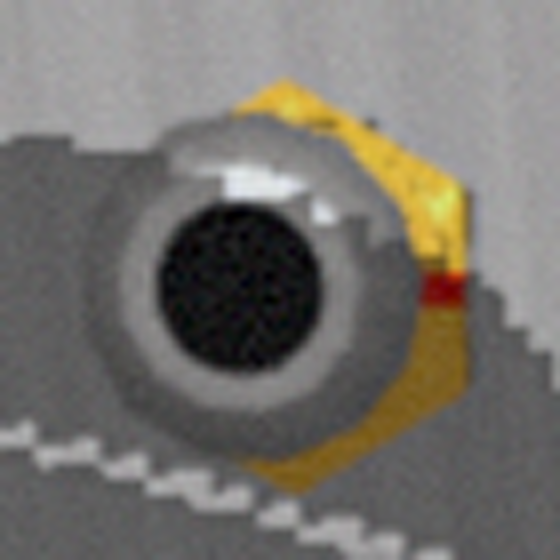

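Run:
```python
from h import *
K,T,im=ld('w4')
a=np.radians(-96); x=np.array([np.cos(a),np.sin(a)]);y=np.array([-x[1],x[0]])
n=ray(K,T,[uz(80,185,9,225,120),uz(455,180,9,225,120),uz(265,65,9,225,120)],.0185)
c=(n[0,:2]+n[1,:2])/2; print('edges width',np.linalg.norm(n[0]-n[1]), 'dir',np.degrees(np.arctan2(*(n[1]-n[0])[1::-1])))
# centre: corner pair are at x offset -8.66 (towards handle) from centre
ctr=c+.00866*x; ctr2=n[2,:2]+.01732*x; print(ctr,ctr2)
pt=ray(K,T,uz(265,380,9,225,120),.06)[0]; print('post',pt)
K5,T5,_=ld('w5'); print('post tri',tri([(K,T,uz(265,380,9,225,120)),(K5,T5,uz(240,288,8,190,65))]))
n5=ray(K5,T5,[uz(465,190,8,190,65),uz(468,385,8,190,65)],.0185); print('c5',n5.mean(0)[:2]-.015*y,'edge dir',np.degrees(np.arctan2(*(n5[1]-n5[0])[1::-1])))
def w(uv,z): return ((ray(K,T,uv,z)[0][:2]-ctr)@np.c_[x,y]).round(4)
for nm,X,Y,z in [('fix tip in',107,290,.0145),('fix root in',107,150,.0145),('fix tip out',40,290,.0145),('mov tip in',268,292,.0145),('mov root in',275,146,.0145),('mov tip out',326,292,.0145),('throat',170,146,.0145),('worm top L',117,30,.0212),('worm top R',236,30,.0212)]: print(nm,w(uz(X,Y,3.1,195,0),z))
K3,T3,_=ld('w5')
```

```text
edges width 0.02951907127673097 dir -5.21351374224812
[ 0.58525787 -0.15322384] [ 0.5851164  -0.15278052]
post [ 0.58528897 -0.15303174  0.06      ]
post tri [ 0.58528966 -0.15305571  0.05985072]
c5 [ 0.58539663 -0.15290398] edge dir -95.43073815022994
fix tip in [-0.0404 -0.0174]
fix root in [-0.0694 -0.0168]
fix tip out [-0.0404 -0.0325]
mov tip in [-0.0399  0.0186]
mov root in [-0.0702  0.0195]
mov tip out [-0.0399  0.0316]
throat [-0.0702 -0.0032]
worm top L [-0.0911 -0.0138]
worm top R [-0.0911  0.0105]
```

```bash
python3 - <<'E'
from h import *
s=st()
ctrl.servo_line([.585,-.1,.11],O(-96),max_speed=.25)
ctrl.servo_line([.5998,.0052,.07],O(-96),max_speed=.25)
print(ctrl.servo_line([.5998,.0052,.004],O(-96),max_speed=.1,max_force=6)); st('down')
jaws.grasp(); st('grasped')
nut=np.array([.5853,-.1530]); yaw=-95.5; a=np.radians(yaw); x=np.array([np.cos(a),np.sin(a)]);y=np.array([-x[1],x[0]])
p=nut-(.0245+.1038)*x-.0012*y
print(ctrl.servo_line([*p,.004],O(yaw),max_speed=.05,max_force=10)); st('pre')
p=nut-(.1038-.003)*x-.0012*y
print(ctrl.servo_line([*p,.004],O(yaw),max_speed=.02,max_force=6)); s=st('seat')
print('offset from nut',((s['tcp_pos'][:2]-nut)@np.c_[x,y]).round(4))
snap('top','t6'); snap('side','s6')
E
python3 -c "
from h import *
K,T,im=ld('s6')
cv2.imwrite('pics/s6z.png',cv2.resize(im[150:260,200:340,::-1],None,fx=5,fy=5,interpolation=cv2.INTER_CUBIC))"
```

```text
13.12 [ 0.5974 -0.2241  0.1098] -95.98 F [ 0.73  0.5  -0.06] M [-0.05 -0.07 -0.06] w 0.0883
False
down 15.18 [0.6003 0.005  0.0044] -96.01 F [ 0.42 -0.06  0.06] M [-0.01 -0.07 -0.  ] w 0.0881
grasped 16.16 [0.5998 0.0052 0.004 ] -96.01 F [ 0.6   0.77 -0.54] M [-0.03 -0.06 -0.02] w 0.0234
False
pre 16.92 [ 0.5962 -0.0263  0.004 ] -95.5 F [-0.28 -3.61 -1.09] M [-0.48 -0.02  0.01] w 0.0241
True
seat 17.98 [ 0.5941 -0.0484  0.0039] -95.54 F [-0.63  0.59  3.9 ] M [-0.05 -0.1   0.07] w 0.0237
offset from nut [-0.105  -0.0012]
```

View pics/s6z.png

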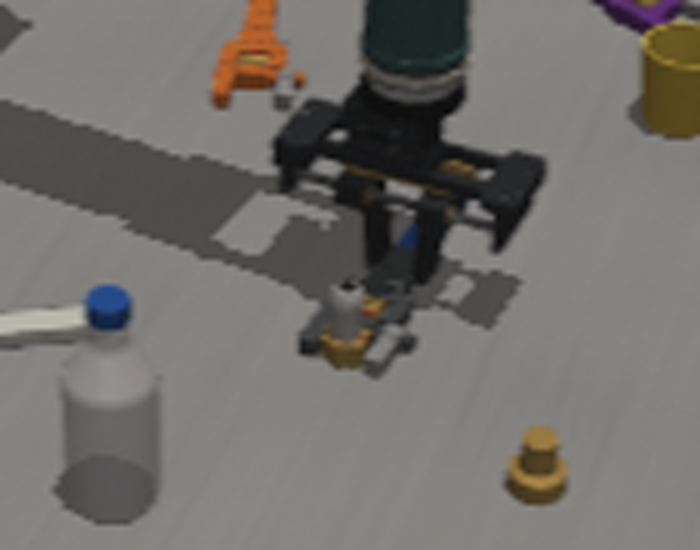

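The side view shows the nut between the jaws and nothing else disturbed. Next I'll nudge the fixed jaw against the flat, release and look from above.

Run:
```python
from h import *
nut=np.array([.5853,-.1530]); yaw=-95.5; a=np.radians(yaw); x=np.array([np.cos(a),np.sin(a)]);y=np.array([-x[1],x[0]])
s=st()
p=s['tcp_pos'][:2]+.0012*y
print(ctrl.servo_line([*p,.004],O(yaw),max_speed=.02,max_force=4)); s=st('y shift')
jaws.ungrasp(); s=st('open')
ctrl.servo_line([*s['tcp_pos'][:2],.07],O(yaw),max_speed=.15)
q=nut+.02*x
ctrl.servo_line([*q,.11],O(yaw),max_speed=.2); ctrl.pause(.1); snap('wrist','w7'); st()
K,T,im=ld('w7')
cv2.imwrite('pics/z7.png',cv2.resize(im[30:190,200:320,::-1],None,fx=3.7,fy=3.7,interpolation=cv2.INTER_CUBIC))
```

```text
18.08 [ 0.5941 -0.0484  0.0039] -95.52 F [-0.36 -1.27  5.54] M [-0.17 -0.09 -0.03] w 0.0239
True
y shift 18.29 [ 0.5945 -0.0483  0.0039] -95.54 F [0.47 0.49 4.22] M [-0.1  -0.12 -0.06] w 0.0236
open 19.33 [ 0.594  -0.0481  0.0037] -95.54 F [-0.54 -0.45 -0.97] M [-0.01 -0.04 -0.03] w 0.0884
 20.88 [ 0.5829 -0.1715  0.1091] -95.42 F [-0.26  1.17 -0.08] M [-0.11 -0.09 -0.02] w 0.0882
```

View pics/z7.png

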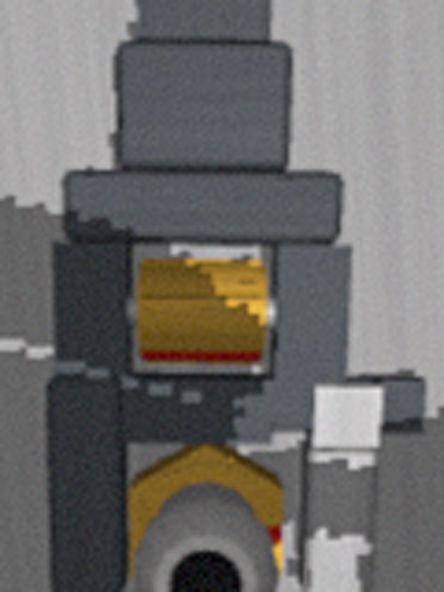

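z7 shows the nut seated, with its rear corner at the throat (205,445). The gap is about 1.5 mm on the fixed side and 4.5 mm on the moving side, and the worm is at (203,312). Now I'll measure the worm and make a first gentle press.

Run:
```python
from h import *
K,T,im=ld('w7')
nut=np.array([.5853,-.1530]); yaw=-95.5; a=np.radians(yaw); x=np.array([np.cos(a),np.sin(a)]);y=np.array([-x[1],x[0]])
def w(X,Y,z): return ((ray(K,T,uz(X,Y,3.7,200,30),z)[0][:2]-nut)@np.c_[x,y]).round(4)
print('worm edges L,R',w(137,310,.0205),w(268,310,.0205),'back/front',w(200,262,.0162),w(200,362,.0162))
print('fixed face',w(122,500,.0145),'mov',w(307,500,.0145),'nut',w(130,500,.0185),w(283,490,.0185))
jaws.grasp(); st('shut')
c=nut-.0430*x-.001*y
p=c-.0075*x
ctrl.servo_line([*p,.06],O(yaw),max_speed=.2)
ctrl.servo_line([*p,.026],max_speed=.1); ctrl.pause(.1); st('above')
print(ctrl.servo_line([*p,.017],max_speed=.01,max_force=6)); st('press')
ctrl.pause(.1); st('hold')
snap('side','s8');
```

```text
worm edges L,R [-0.0424 -0.0128] [-0.0424  0.0114] back/front [-0.051  -0.0012] [-0.0326 -0.0012]
fixed face [-0.0056 -0.0167] mov [-0.0057  0.0199] nut [-0.0064 -0.0148] [-0.0084  0.0149]
shut 22.18 [ 0.5834 -0.1729  0.11  ] -95.5 F [-0.03 -0.06  0.29] M [-0.05 -0.07 -0.03] w 0.0006
above 23.36 [ 0.5897 -0.1031  0.0266] -95.52 F [0.18 0.17 0.5 ] M [-0.09 -0.12 -0.04] w 0.0005
True
press 23.93 [ 0.5893 -0.1026  0.0215] -95.49 F [-1.22  1.13  4.65] M [-0.02  0.03 -0.01] w 0.0002
hold 24.03 [ 0.5893 -0.1026  0.0215] -95.49 F [-0.9   0.71  4.23] M [-0.05  0.02  0.  ] w 0.0006
```

Run:
```python
from h import *
s=st()
for dz in (.0003,.0006):
    p=s['tcp_pos'].copy(); p[2]=.0215-dz
    print(ctrl.servo_line(p,max_speed=.01,max_force=9)); st(f'{dz}')
```

```text
24.08 [ 0.5893 -0.1026  0.0214] -95.5 F [-0.81  1.01  5.41] M [-0.06  0.08  0.06] w 0.0005
False
0.0003 24.33 [ 0.5895 -0.1027  0.0215] -95.5 F [-0.98  0.54  4.48] M [-0.01  0.08 -0.02] w 0.0004
False
0.0006 24.58 [ 0.5895 -0.1026  0.0214] -95.5 F [-1.92  0.18  6.47] M [-0.    0.17 -0.08] w 0.0001
```

```bash
cat >> h.py <<'E'
nut=np.array([.5853,-.1530]); yaw=-95.5; _a=np.radians(yaw); x=np.array([np.cos(_a),np.sin(_a)]);y=np.array([-x[1],x[0]])
wc=nut-.0427*x-.0008*y
def fl(m):
    s=state(); F=s['wrist_force']; print(m,round(s['clock'],2),'loc',((s['tcp_pos'][:2]-wc)@np.c_[x,y]*1e3).round(2),'z',round(s['tcp_pos'][2]*1e3,2),'Fx',round(F[:2]@x,2),'Fy',round(F[:2]@y,2),'Fz',round(F[2],2)); return s
E
python3 - <<'E'
from h import *
fl('0')
p=wc-.0078*x
print(ctrl.servo_line([*p,.0203],O(yaw),max_speed=.01,max_force=9)); fl('press')
for d in (-.003,.002,.007):
    print(ctrl.servo_line([*(wc+d*x),.0203],O(yaw),max_speed=.02,max_force=9)); fl(d)
E
```

```text
0 24.58 loc [-7.83  0.18] z 21.43 Fx 0.0 Fy -1.93 Fz 6.47
False
press 24.83 loc [-7.83  0.22] z 21.33 Fx -1.37 Fy -3.06 Fz 10.26
False
-0.003 25.23 loc [-3.33  0.19] z 21.41 Fx -1.61 Fy -3.47 Fz 10.46
False
0.002 25.62 loc [1.59 0.13] z 21.39 Fx -2.92 Fy -3.41 Fz 10.9
False
0.007 26.02 loc [6.59 0.05] z 21.36 Fx -2.27 Fy -3.86 Fz 10.52
```

```bash
cat >> h.py <<'E'
def stroke(z=.0203,a=-.008,b=.008,n=1,mf=9):
    s=state(); q=s['tcp_pos'].copy(); q[2]=.0240; ctrl.servo_line(q,O(yaw),max_speed=.06)
    ctrl.servo_line([*(wc+a*x),.0240],O(yaw),max_speed=.08)
    r=ctrl.servo_line([*(wc+a*x),z],O(yaw),max_speed=.015,max_force=16); fl(f'press {r}')
    for d in np.linspace(a,b,n+1)[1:]:
        r=ctrl.servo_line([*(wc+d*x),z],O(yaw),max_speed=.025,max_force=mf); fl(f'{d:.4f} {r}')
        if r: break
E
python3 - <<'E'
from h import *
stroke(n=2); stroke(n=2)
q=state()['tcp_pos']; q[2]=.024; ctrl.servo_line(q,max_speed=.06)
snap('side','s9'); snap('wrist','w9'); snap('top','t9')
K,T,im=ld('s9')
cv2.imwrite('pics/s9z.png',cv2.resize(im[195:235,250:300,::-1],None,fx=12,fy=12,interpolation=cv2.INTER_CUBIC))
E
```

```text
press False 27.01 loc [-8.01  0.44] z 21.4 Fx -1.74 Fy -1.91 Fz 7.71
0.0000 False 27.48 loc [0.   0.36] z 21.44 Fx -1.58 Fy -2.79 Fz 7.32
0.0080 False 27.94 loc [7.98 0.27] z 21.44 Fx -2.24 Fy -3.18 Fz 8.57
press False 28.94 loc [-8.04  0.44] z 21.38 Fx -1.06 Fy -2.89 Fz 6.34
0.0000 False 29.41 loc [-0.01  0.39] z 21.47 Fx -1.15 Fy -3.08 Fz 7.21
0.0080 False 29.88 loc [7.93 0.28] z 21.42 Fx -1.07 Fy -3.11 Fz 7.4
```

View pics/s9z.png

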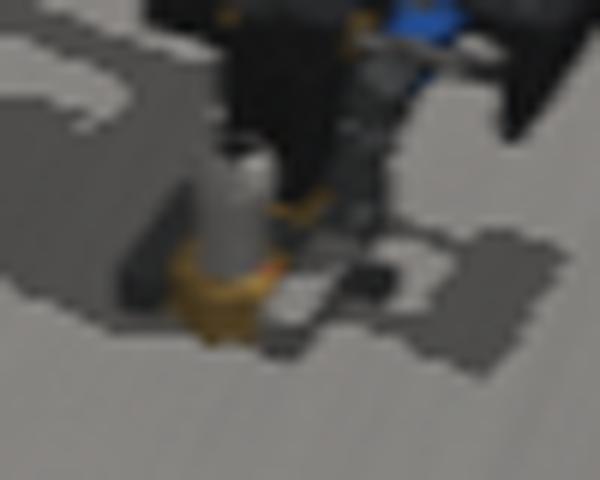

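View pics/w9.png

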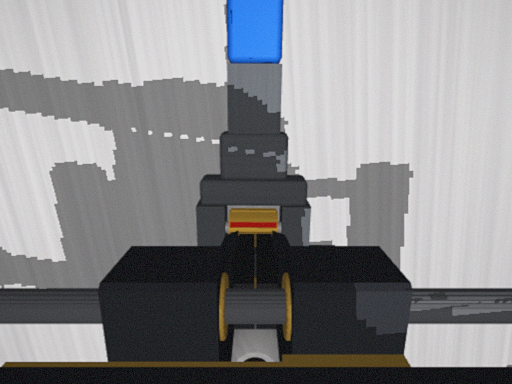

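The moving jaw (white in s9z, around (295,300)) is close to the nut, and the worm's red stripe has turned. I'll make more strokes in smaller steps and watch the stroke force for the rise.

Run:
```python
from h import *
stroke(z=.0200,n=4); stroke(z=.0200,n=4)
q=state()['tcp_pos']; q[2]=.024; ctrl.servo_line(q,max_speed=.06); 
snap('side','s10');snap('wrist','w10'); st()
```

```text
press False 31.29 loc [-7.99  0.52] z 21.37 Fx -1.16 Fy -2.99 Fz 7.57
-0.0040 False 31.6 loc [-4.1  0.7] z 21.44 Fx -1.65 Fy -2.88 Fz 8.67
0.0000 False 31.91 loc [-0.1  0.9] z 21.45 Fx -1.83 Fy -0.92 Fz 8.33
0.0040 False 32.22 loc [3.88 1.13] z 21.43 Fx -2.08 Fy -0.78 Fz 7.51
0.0080 False 32.52 loc [7.67 1.26] z 21.44 Fx -2.4 Fy -1.13 Fz 7.48
press True 33.44 loc [-8.04  0.4 ] z 21.43 Fx -0.2 Fy -1.04 Fz 4.62
-0.0040 False 33.77 loc [-4.8   0.46] z 21.41 Fx -4.7 Fy -3.01 Fz 8.83
0.0000 False 34.08 loc [-1.49  0.52] z 21.45 Fx -6.4 Fy -2.8 Fz 10.31
0.0040 False 34.38 loc [2.   0.59] z 21.43 Fx -8.53 Fy -1.97 Fz 9.67
0.0080 False 34.69 loc [6.14 0.91] z 21.44 Fx -8.29 Fy -1.86 Fz 8.67
 35.04 [ 0.5886 -0.1169  0.0236] -95.51 F [-0.26 -0.23 -0.15] M [-0.06 -0.07 -0.  ] w 0.0002
```

The stroke force rose from about 2 N to 6–8.5 N on the last stroke, so the jaw is bearing. I'll verify from above.

Run:
```python
from h import *
q=state()['tcp_pos']; ctrl.servo_line([*q[:2],.08],max_speed=.2)
ctrl.servo_line([*(nut+.02*x),.11],O(yaw),max_speed=.2); ctrl.pause(.1); snap('wrist','w11'); st()
K,T,im=ld('w11')
cv2.imwrite('pics/z11.png',cv2.resize(im[30:190,200:320,::-1],None,fx=3.7,fy=3.7,interpolation=cv2.INTER_CUBIC))
```

```text
36.09 [ 0.5824 -0.1716  0.1084] -95.47 F [-0.39 -0.54  0.43] M [-0.04 -0.06 -0.02] w 0.0004
```

View pics/z11.png

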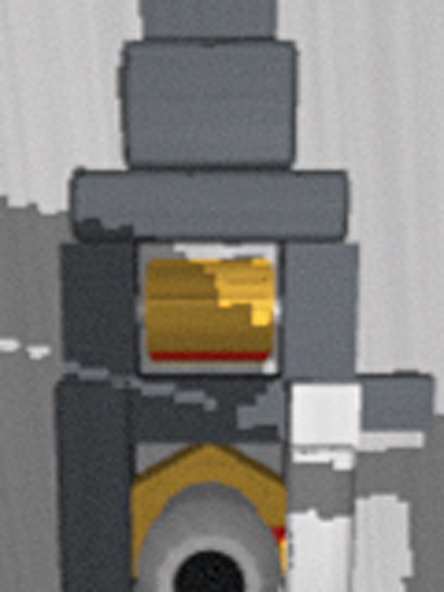

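z11 shows the jaws touching both flats of the nut, at columns 131 and 287, so the wrench is snug. Now I'll regrip the handle and turn clockwise in small arc segments.

Run:
```python
from h import *
K,T,im=ld('w11')
for z,X,Y in [(.016,208.5,10),(.016,211,100),(.016,142,15),(.016,275,15),(.016,126,60),(.016,297,60)]:
    print(((ray(K,T,uz(X,Y,3.7,200,30),z)[0][:2]-nut)@np.c_[x,y]).round(4))
jaws.ungrasp()
p=nut-.105*x
ctrl.servo_line([*(nut-.06*x),.09],O(yaw),max_speed=.25)
ctrl.servo_line([*p,.05],O(yaw),max_speed=.2)
snap('wrist','w12'); K,T,im=ld('w12'); s=st()
h=cv2.cvtColor(im,cv2.COLOR_RGB2HSV); b=cv2.inRange(h,(100,120,40),(125,255,255)); r=[]
for v in range(20,200,20):
    u=np.nonzero(b[v])[0]
    if len(u)>5:
        P=ray(K,T,[(u.min()-.5,v),(u.max()+.5,v)],.016); L=(P[:,:2]-nut)@np.c_[x,y]; print(v,L.round(4).tolist())
```

```text
[-0.0937 -0.0002]
[-0.0788  0.0003]
[-0.0929 -0.012 ]
[-0.0928  0.0116]
[-0.0855 -0.0149]
[-0.0855  0.0157]
 38.4 [ 0.5959 -0.0495  0.0506] -95.5 F [ 0.35 -0.16 -0.21] M [-0.09 -0.08 -0.03] w 0.0879
20 [[-0.2116, -0.011], [-0.2116, 0.0111]]
40 [[-0.2026, -0.0116], [-0.2026, 0.0117]]
60 [[-0.1933, -0.0113], [-0.1933, 0.0119]]
80 [[-0.1838, -0.0115], [-0.1838, 0.0115]]
100 [[-0.1739, -0.0117], [-0.1739, 0.0117]]
120 [[-0.1638, -0.0113], [-0.1638, 0.0119]]
140 [[-0.1533, -0.0115], [-0.1533, 0.0115]]
160 [[-0.1425, -0.0117], [-0.1425, 0.0117]]
180 [[-0.1313, -0.0114], [-0.1313, 0.0113]]
```

```bash
cat >> h.py <<'E'
def arcp(th,r=.105):
    t=np.radians(th); return nut-r*np.array([np.cos(t),np.sin(t)])
def ft(m,th):
    s=state(); t=np.radians(th); F=s['wrist_force']; xx=np.array([np.cos(t),np.sin(t)]);yy=np.array([-xx[1],xx[0]])
    d=nut-s['tcp_pos'][:2]; print(m,round(s['clock'],2),'ang',np.degrees(np.arctan2(d[1],d[0])).round(2),'yaw',np.degrees(s['orientation'][2]).round(2),'r',np.linalg.norm(d).round(4),'Fx',round(F[:2]@xx,2),'Fy',round(F[:2]@yy,2),'Fz',round(F[2],2),'Mz',round(s['wrist_torque'][2],2)); return F[:2]@yy
E
python3 - <<'E'
from h import *
print(ctrl.servo_line([*arcp(yaw),.004],O(yaw),max_speed=.08,max_force=6)); st('down')
jaws.grasp(); ft('grasp',yaw)
th=yaw
for i in range(6):
    th-=4
    r=ctrl.servo_line([*arcp(th),.004],O(th),max_speed=.03,max_force=10); ft(f'{th} {r}',th)
    if r: break
E
```

```text
False
down 39.12 [ 0.5953 -0.0484  0.0037] -95.5 F [-0.22  1.26 -0.6 ] M [-0.02 -0.06 -0.06] w 0.0884
grasp 40.11 ang -95.36 yaw -95.51 r 0.105 Fx 0.16 Fy -1.14 Fz 1.27 Mz -0.03
-99.5 True 40.32 ang -96.32 yaw -96.95 r 0.105 Fx -1.08 Fy 2.22 Fz 2.46 Mz 0.23
```

Run:
```python
from h import *
ctrl.pause(.1); ft('now',-96.5)
th=-96.5
for i in range(4):
    th-=2
    r=ctrl.servo_line([*arcp(th),.004],O(th),max_speed=.02,max_force=18); ft(f'{th} {r}',th)
    if r: break
```

```text
now 40.42 ang -96.25 yaw -96.89 r 0.105 Fx -0.11 Fy 2.94 Fz 1.65 Mz 0.28
-98.5 False 40.88 ang -97.5 yaw -98.45 r 0.105 Fx 0.29 Fy -3.3 Fz 6.87 Mz 0.45
-100.5 False 41.21 ang -99.51 yaw -100.48 r 0.1049 Fx 0.9 Fy -3.46 Fz 5.06 Mz 0.27
-102.5 False 41.54 ang -101.55 yaw -102.48 r 0.1048 Fx 0.16 Fy -2.54 Fz 6.25 Mz 0.23
-104.5 False 41.88 ang -103.56 yaw -104.48 r 0.1048 Fx 0.22 Fy -2.65 Fz 6.23 Mz 0.28
```

Run:
```python
from h import *
th=-104.5
while th>-128:
    th-=3
    r=ctrl.servo_line([*arcp(th),.0043],O(th),max_speed=.025,max_force=15); f=ft(f'{th} {r}',th)
    if r or f<-8: break
```

```text
-107.5 False 42.24 ang -106.75 yaw -107.47 r 0.1048 Fx 0.17 Fy -3.85 Fz 4.94 Mz 0.14
-110.5 False 42.61 ang -109.91 yaw -110.46 r 0.1048 Fx 0.89 Fy -3.64 Fz 5.11 Mz 0.07
-113.5 False 42.98 ang -112.95 yaw -113.46 r 0.1047 Fx 1.19 Fy -4.24 Fz 5.82 Mz 0.03
-116.5 False 43.34 ang -115.98 yaw -116.46 r 0.1047 Fx 0.56 Fy -3.95 Fz 5.86 Mz 0.02
-119.5 False 43.71 ang -119.01 yaw -119.46 r 0.1047 Fx 1.12 Fy -5.11 Fz 5.82 Mz 0.01
-122.5 False 44.08 ang -121.99 yaw -122.46 r 0.1047 Fx 0.77 Fy -5.04 Fz 5.54 Mz -0.04
-125.5 False 44.44 ang -125.02 yaw -125.46 r 0.1046 Fx 1.01 Fy -4.8 Fz 5.15 Mz -0.02
-128.5 False 44.81 ang -127.99 yaw -128.46 r 0.1046 Fx 2.06 Fy -5.07 Fz 4.7 Mz 0.03
```

Run:
```python
from h import *
th=-128.5; c=0
while th>-146:
    th-=1.5
    r=ctrl.servo_line([*arcp(th),.0043],O(th),max_speed=.02,max_force=12); f=ft(f'{th} {r}',th)
    if r or f<-14: break
```

```text
-130.0 False 45.09 ang -129.46 yaw -129.95 r 0.1046 Fx 1.69 Fy -5.03 Fz 5.66 Mz 0.13
-131.5 False 45.38 ang -130.94 yaw -131.46 r 0.1046 Fx 2.09 Fy -4.75 Fz 4.74 Mz 0.06
-133.0 False 45.66 ang -132.45 yaw -132.96 r 0.1046 Fx 1.29 Fy -5.83 Fz 5.26 Mz 0.09
-134.5 False 45.94 ang -133.93 yaw -134.45 r 0.1046 Fx 1.98 Fy -4.77 Fz 5.58 Mz 0.09
-136.0 False 46.23 ang -135.45 yaw -135.95 r 0.1046 Fx 2.22 Fy -5.05 Fz 5.72 Mz 0.14
-137.5 False 46.51 ang -136.93 yaw -137.45 r 0.1045 Fx 2.69 Fy -4.73 Fz 5.66 Mz 0.13
-139.0 False 46.79 ang -138.45 yaw -138.95 r 0.1045 Fx 1.48 Fy -5.14 Fz 5.7 Mz 0.09
-140.5 False 47.08 ang -139.85 yaw -140.44 r 0.1046 Fx 2.39 Fy -5.48 Fz 5.48 Mz 0.19
-142.0 False 47.36 ang -141.06 yaw -141.92 r 0.1047 Fx 1.89 Fy -7.29 Fz 6.87 Mz 0.3
-143.5 False 47.64 ang -142.43 yaw -143.41 r 0.105 Fx 1.45 Fy -7.33 Fz 7.68 Mz 0.41
-145.0 False 47.92 ang -143.87 yaw -144.91 r 0.1051 Fx 0.67 Fy -8.04 Fz 5.97 Mz 0.35
-146.5 False 48.21 ang -145.36 yaw -146.42 r 0.1051 Fx 0.66 Fy -7.6 Fz 5.38 Mz 0.35
```

The force stepped up near −140°, which is where the stop should be. The later degrees may be the wrench slipping on the nut, so I'll look before going further.

Run:
```python
from h import *
s=st(); jaws.ungrasp(); ft('open',-146.5)
p=state()['tcp_pos']; ctrl.servo_line([*p[:2],.08],max_speed=.2)
a=np.radians(-146); xx=np.array([np.cos(a),np.sin(a)])
ctrl.servo_line([*(nut+.03*xx),.11],O(-146),max_speed=.2); ctrl.pause(.1); snap('wrist','w13'); st()
K,T,im=ld('w13')
cv2.imwrite('pics/z13.png',cv2.resize(im[30:190,190:330,::-1],None,fx=3.7,fy=3.7,interpolation=cv2.INTER_CUBIC))
```

```text
48.21 [ 0.6718 -0.0932  0.004 ] -146.42 F [-4.75  5.97  5.38] M [0.98 0.77 0.35] w 0.0236
open 49.25 ang -146.49 yaw -146.5 r 0.105 Fx 0.59 Fy 0.44 Fz -0.14 Mz -0.07
 50.77 [ 0.5612 -0.1692  0.1096] -145.95 F [ 0.42  0.32 -0.1 ] M [-0.01 -0.02 -0.03] w 0.0881
```

View pics/z13.png

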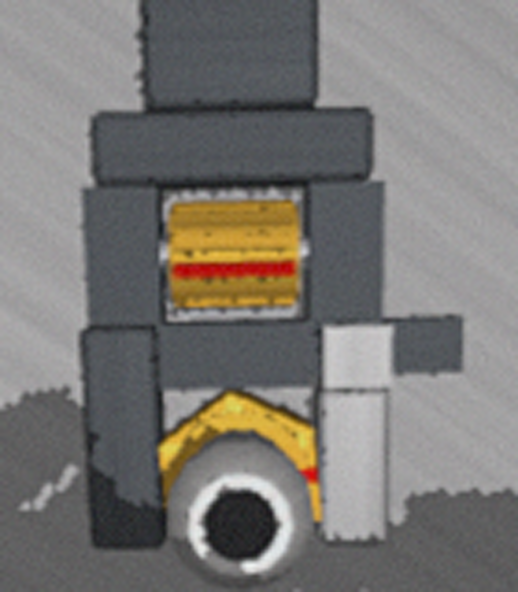

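View pics/w13.png

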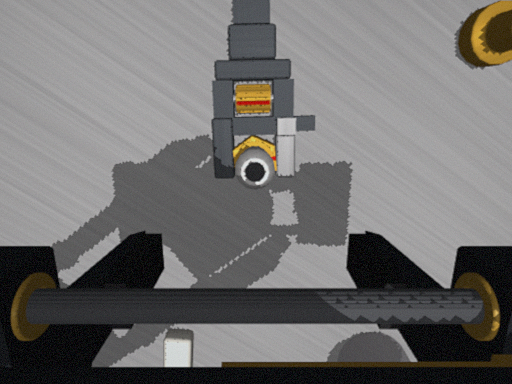

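z13 shows what happened. Past the stop, the wrench rode round the nut by about 6–7°: the fixed jaw edge is vertical while the nut's rear edges slope 40° and 24°. The worm was back-driven, so the jaw opened slightly. The nut is at its stop. I'll swing the wrench back about 5° and roll the worm snug again; closing the jaw torques the nut towards its stop.

Run:
```python
from h import *
ctrl.servo_line([.655,-.105,.06],O(-146.2),max_speed=.3)
ctrl.servo_line([.6718,-.0932,.0042],O(-146.2),max_speed=.15,max_force=8); st('down')
jaws.grasp(); ft('grasp',-146)
for th in (-143.5,-141.2):
    r=ctrl.servo_line([*arcp(th),.0042],O(th),max_speed=.03,max_force=10); f=ft(f'{th} {r}',th)
    if r: break
```

```text
down 51.88 [ 0.6714 -0.0937  0.0044] -146.24 F [-0.49  0.4  -0.24] M [-0.02 -0.1  -0.05] w 0.0878
grasp 52.88 ang -144.77 yaw -146.18 r 0.1051 Fx -0.87 Fy -5.03 Fz 2.16 Mz 0.18
-143.5 False 53.14 ang -143.17 yaw -143.6 r 0.1053 Fx -1.69 Fy -4.05 Fz 0.4 Mz -0.28
-141.2 False 53.43 ang -140.95 yaw -141.28 r 0.1054 Fx -3.75 Fy -5.1 Fz -0.16 Mz -0.35
```

```bash
cat >> h.py <<'E'
def setyaw(v):
    global yaw,x,y,wc
    yaw=v; a=np.radians(v); x=np.array([np.cos(a),np.sin(a)]);y=np.array([-x[1],x[0]]); wc=nut-.0427*x
E
python3 - <<'E'
import h
from h import *
h.setyaw(-141.2)
jaws.ungrasp(); st('open')
ctrl.servo_line([*(h.wc-.03*h.x),.075],O(-141.2),max_speed=.25)
snap('wrist','w14')
jaws.grasp()
ctrl.servo_line([*(h.wc-.008*h.x),.027],O(-141.2),max_speed=.2); h.fl('above')
E
python3 - <<'E'
from h import *
K,T,im=ld('w14')
cv2.imwrite('pics/z14.png',im[:,:,::-1])
E
```

```text
open 54.48 [ 0.6671 -0.0872  0.0042] -141.2 F [ 0.99 -0.84 -0.24] M [-0.02 -0.   -0.01] w 0.0878
above 56.7 loc [-7.44 -0.58] z 26.24 Fx 0.01 Fy -0.47 Fz 0.14
```

View pics/z14.png

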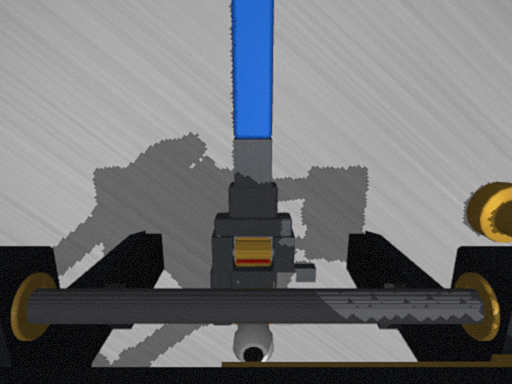

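Run:
```python
import h
from h import *
h.setyaw(-141.2)
o=O(-141.2)
ctrl.servo_line([*(h.wc-.008*h.x),.0201],o,max_speed=.02,max_force=16); h.fl('press')
for d in (-.002,.003,.008):
    r=ctrl.servo_line([*(h.wc+d*h.x),.0201],o,max_speed=.025,max_force=9); h.fl(f'{d} {r}')
    if r: break
```

```text
press 57.19 loc [-9.15  0.95] z 21.46 Fx -1.48 Fy 0.53 Fz 5.04
-0.002 False 57.58 loc [-3.34  1.07] z 21.48 Fx -3.58 Fy -0.39 Fz 5.74
0.003 False 57.93 loc [1.38 1.17] z 21.52 Fx -3.69 Fy -1.25 Fz 4.55
0.008 False 58.28 loc [6.43 1.15] z 21.48 Fx -4.25 Fy 0.06 Fz 4.99
```

Run:
```python
import h
from h import *
h.setyaw(-141.2)
o=O(-141.2); Z=.0192
q=state()['tcp_pos']; ctrl.servo_line([*q[:2],.0235],o,max_speed=.08)
ctrl.servo_line([*(h.wc-.008*h.x),.0235],o,max_speed=.1)
ctrl.servo_line([*(h.wc-.008*h.x),Z],o,max_speed=.02,max_force=20); h.fl('press')
for d in (-.004,0,.004,.008):
    r=ctrl.servo_line([*(h.wc+d*h.x),Z],o,max_speed=.025,max_force=10); h.fl(f'{d} {r}')
    if r: break
```

```text
press 59.1 loc [-9.36  0.13] z 21.36 Fx -0.14 Fy -1.27 Fz 4.58
-0.004 True 59.35 loc [-7.15  0.15] z 21.6 Fx -0.66 Fy -0.38 Fz 4.65
```

Run:
```python
import h
from h import *
h.setyaw(-141.2)
o=O(-141.2); Z=.0197
for d in (-.003,.002,.007):
    r=ctrl.servo_line([*(h.wc+d*h.x),Z],o,max_speed=.025,max_force=20); h.fl(f'{d} {r}')
    if r: break
```

```text
-0.003 False 59.66 loc [-5.14  0.33] z 21.47 Fx -4.65 Fy -3.52 Fz 7.95
0.002 False 60.01 loc [-0.31  1.2 ] z 21.51 Fx -3.88 Fy -1.48 Fz 6.74
0.007 False 60.36 loc [4.76 1.55] z 21.5 Fx -3.76 Fy -0.54 Fz 5.52
```

Run:
```python
import h
from h import *
h.setyaw(-141.2)
o=O(-141.2); Z=.0195
q=state()['tcp_pos']; ctrl.servo_line([*q[:2],.0232],o,max_speed=.1)
ctrl.servo_line([*(h.wc-.008*h.x),.0232],o,max_speed=.12)
ctrl.servo_line([*(h.wc-.008*h.x),Z],o,max_speed=.02,max_force=20); h.fl('press')
for d in (-.001,.007):
    r=ctrl.servo_line([*(h.wc+d*h.x),Z],o,max_speed=.03,max_force=20); h.fl(f'{d} {r}')
    if r: break
```

```text
press 61.2 loc [-9.15  0.19] z 21.3 Fx -1.34 Fy -3.89 Fz 9.65
-0.001 False 61.58 loc [-3.37  0.6 ] z 21.49 Fx -4.72 Fy -2.92 Fz 6.88
0.007 False 62.0 loc [4.76 1.51] z 21.46 Fx -3.41 Fy -0.65 Fz 5.56
```

Run:
```python
import h
from h import *
h.setyaw(-141.2)
o=O(-141.2)
q=state()['tcp_pos']; ctrl.servo_line([*q[:2],.072],o,max_speed=.3)
ctrl.servo_line([*(nut+.025*h.x),.1],o,max_speed=.25); snap('wrist','w15'); st()
K,T,im=ld('w15')
cv2.imwrite('pics/z15.png',cv2.resize(im[20:180,190:330,::-1],None,fx=3.7,fy=3.7,interpolation=cv2.INTER_CUBIC))
```

```text
62.8 [ 0.5649 -0.1685  0.0987] -141.26 F [ 0.6   0.91 -0.87] M [-0.05 -0.08  0.01] w 0.0003
```

View pics/z15.png

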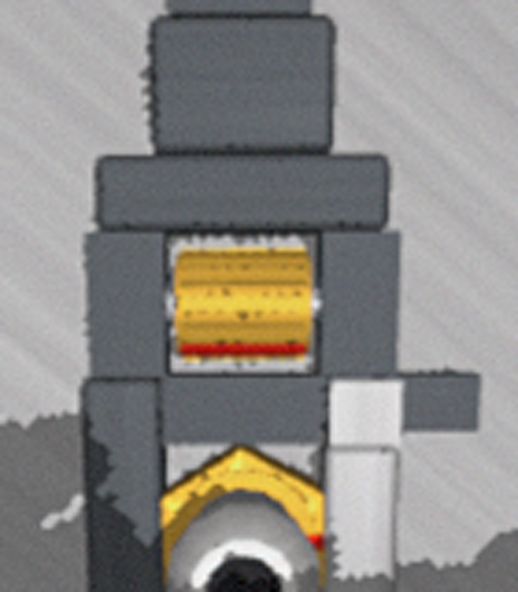

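Run:
```python
import h
from h import *
h.setyaw(-141.2)
o=O(-141.2); Z=.0193
ctrl.servo_line([*(h.wc-.007*h.x),.072],o,max_speed=.3)
ctrl.servo_line([*(h.wc-.007*h.x),.0235],o,max_speed=.15)
ctrl.servo_line([*(h.wc-.007*h.x),Z],o,max_speed=.025,max_force=20); h.fl('press')
for dx,dy in ((-.005,-.0022),(.002,-.0024),(.009,-.0026)):
    r=ctrl.servo_line([*(h.wc+dx*h.x+dy*h.y),Z],o,max_speed=.03,max_force=20); h.fl(f'{dx} {r}')
    if r: break
```

```text
press 63.92 loc [-7.52  0.72] z 21.5 Fx -0.3 Fy -1.55 Fz 5.92
-0.005 False 64.17 loc [-6.92  0.19] z 21.55 Fx -4.06 Fy 3.2 Fz 5.97
0.002 False 64.56 loc [-0.21 -0.34] z 21.49 Fx -4.66 Fy 1.98 Fz 5.85
0.009 False 64.94 loc [ 6.67 -0.84] z 21.43 Fx -5.68 Fy 1.39 Fz 6.02
```

Run:
```python
import h
from h import *
h.setyaw(-141.2)
o=O(-141.2)
q=state()['tcp_pos']; ctrl.servo_line([*q[:2],.072],o,max_speed=.35)
ctrl.servo_line([*(nut+.025*h.x),.1],o,max_speed=.3); snap('wrist','w16'); st()
K,T,im=ld('w16')
cv2.imwrite('pics/z16.png',cv2.resize(im[20:180,190:330,::-1],None,fx=3.7,fy=3.7,interpolation=cv2.INTER_CUBIC))
```

```text
65.67 [ 0.5644 -0.1684  0.0984] -141.27 F [-0.55  0.05  0.57] M [0.   0.03 0.01] w -0.0001
```

View pics/z16.png

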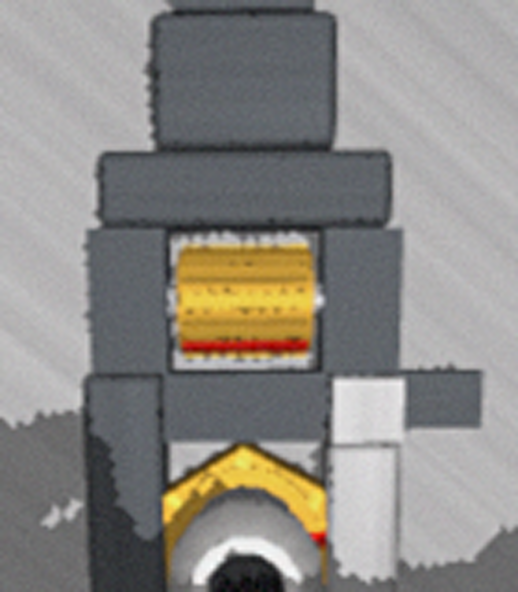

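Run:
```python
from h import *
K,T,im=ld('w16')
cv2.imwrite('pics/z16n.png',cv2.resize(im[130:195,225:290,::-1],None,fx=9,fy=9,interpolation=cv2.INTER_CUBIC))
K,T,im=ld('w11')
cv2.imwrite('pics/z11n.png',cv2.resize(im[135:200,225:290,::-1],None,fx=9,fy=9,interpolation=cv2.INTER_CUBIC))
```

```text
(no output)
```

View pics/z16n.png

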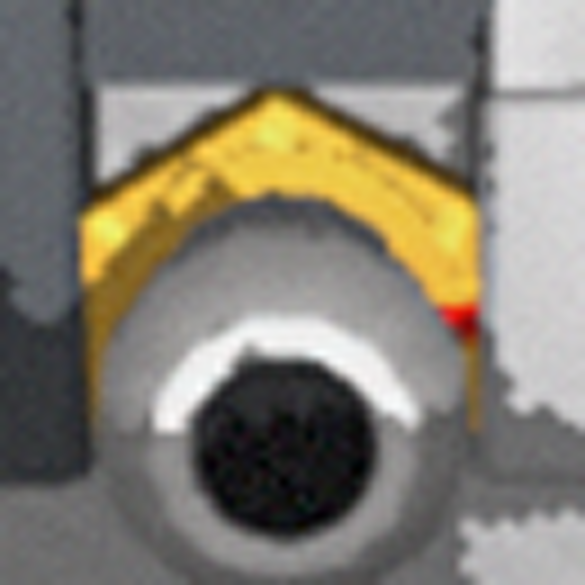

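View pics/z11n.png

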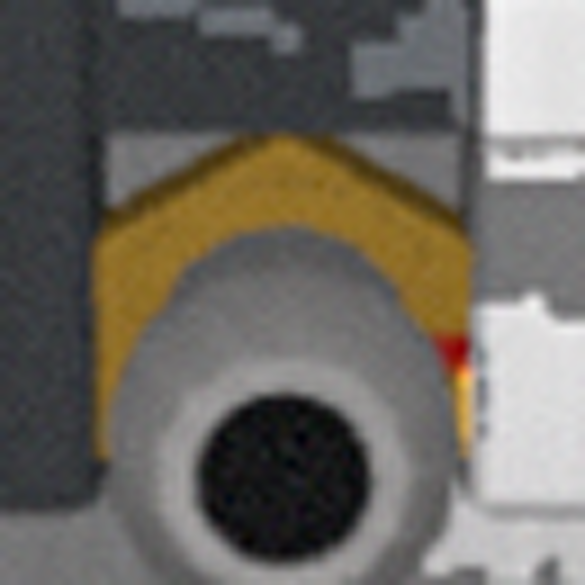

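z16n shows both jaws on the flats, with about 1° of skew and no visible gap. I'll check the bystanders, then hand in.

Run:
```python
from h import *
snap('side','s17'); snap('top','t17'); st()
for n,o in(('s17','side0'),('t17','top0')):
    a=ld(n)[2];b=ld(o)[2]
    R_={'s17':[('bottle',205,250,210,255),('cup',152,180,322,350),('fit',230,252,298,318)],'t17':[('bottle',172,202,325,352),('cup',105,132,158,185),('fit',110,128,297,314)]}[n]
    for nm,r0,r1,c0,c1 in R_: print(n,nm,np.abs(a[r0:r1,c0:c1].astype(int)-b[r0:r1,c0:c1]).mean().round(1))
cv2.imwrite('pics/s17z.png',cv2.resize(ld('s17')[2][140:270,190:370,::-1],None,fx=4,fy=4,interpolation=cv2.INTER_CUBIC))
```

```text
65.77 [ 0.5651 -0.168   0.0984] -141.19 F [-0.5   0.18  0.03] M [-0.04 -0.04  0.01] w 0.0004
s17 bottle 13.0
s17 cup 2.1
s17 fit 2.5
t17 bottle 4.8
t17 cup 5.4
t17 fit 4.7
```

View pics/s17z.png

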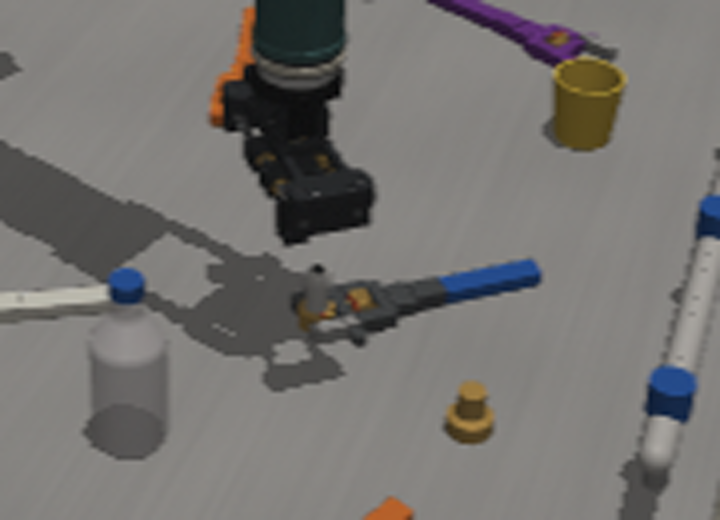

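The hand is clear and the wrench is lying on the nut. The bottle, cup and fitting are in place; the bottle's image difference comes from the white wrench and shadow seen through it. Handing in.

```bash
python3 -c "
from workcell import sign_off, state
print(sign_off()); print(state()['clock'])"
```

```text
the job is handed in; nothing more can be done
None
the job is handed in; nothing more can be done
```

The wrench is on the nut, the nut was turned clockwise to its stop, and the job was handed in at about 65.8 s. One thing went wrong on the way: I turned too far and had to tighten the jaw a second time.

**What I did**
- I gripped the blue-handled wrench, slid it flat along the deck and seated it on the nut.
- I rolled the worm with 4 to 11 N at the readings I took. The stroke force rose from about 2 N to 8.5 N, and the picture showed both jaws on the flats.
- I then turned the nut clockwise about 45°. The resistance stepped up near −140°, where the stop should be.

**What went wrong:** I kept turning about 5° past the stop before looking. The wrench rode round the nut and forced the jaw open a little. I swung it back and rolled the worm again until it bore, with the stroke force up to about 5.7 N.

**Last checks**
- **Jaw:** both jaws lie on the flats with no visible gap. There is about 1° of skew left, and this second tightening was less firm than the first (5.7 N against 8.5 N).
- **Nut:** I judged the stop only from the force step and the angle turned. I did not test the nut against it again after the second tightening.
- **Bystanders:** the cup and fitting match their first pictures. The bottle differs more in the side view, which I put down to the shadow and white wrench seen through it; it shows no movement by eye.
- **Robot:** the hand was clear of everything.

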